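# Cure a varnished plaque in the UV box

## Task

Cure the flowered wooden plaque: take it off the drying board and set it down, painted face up, in the middle of the UV box's bed, then lower the lid gently until it is fully shut, and only with the lid shut flip the violet lamp switch over to on. Leave the black fan switch on as it is, do not drop the plaque, and do not knock over any of the paint bottles.

Things in the scene. Friction and masses are not known exactly. Their poses are not given: they have to be found in the camera images.
- plaque_middle (a point): Centre of the loose wooden plaque: 58 mm along its x, 100 along its y, 8 thick, 20 to 45 g; pale wood, violet border, pink flower on the face (+z). At first it lies on the two battens of the drying board, underside 18 mm and this point 22 mm above the table. Its two long edges, 58 mm apart, are free to grip between the battens.
- board: Fixed plywood drying board, 150 x 150 x 6 mm; origin at the centre of its underside on the table. Two battens 74 mm long along its x, 10 mm wide, 12 mm high stand on it at its y = -38 mm and +38 mm (56 mm clear between them). The plaque lies across them, about in line with the board.
- uvbox: Fixed white UV curing box; origin under its bed's centre, on the table; z up. Bed well: its x -90..90, y -70..70 mm, 8 mm walls, rim 75 mm above the table. Lid hinged on the +y side. On the -y side the dark grey control deck, y -158..-78, x -98..98 mm, 70 mm above the table; on it, in a row at y -124: lamp switch (x +52), fan switch (x -3), black timer dial (x -60, 14 mm high, not used).
- bed_middle (a point): Middle of the bed, on its surface (50 mm above the table); axes as the UV box. A violet line frame 80 x 120 mm (long way along y) marks the middle.
- lid (a joint): Angle of the lid: 0 fully shut, 1.57 standing upright, at most 1.95. It starts open, at 1.6 to 1.9. A friction hinge holds it wherever it is left; about 4 to 8 N at the free edge moves it.
- lid_hinge (a point): Middle of the lid's hinge axis (its x), 78 mm to +y of the bed's middle, 75 mm above the table; axes turn with the lid. Shut, the lid (196 mm along x) reaches 156 mm to -y, a finger lip 15 mm further; its flat outer face is 28 mm above this point.
- lid_edge (a point): Middle of the lid's free edge, on its outer face (156 mm from the hinge axis along the lid, 28 mm out); axes turn with the lid. Open, the lid stands up on the hinge, UV tubes towards the bed, outer face towards the box's +y side: push on the outer face to shut it.
- lamp_switch (a joint): Angle of the lamp toggle's bat: 0 = off, leaning 0.3 to the front (-y of the UV box, away from the lid); 0.3 = upright; 0.6 = on, leaning 0.3 towards the lid (+y). It springs away from upright to whichever side it is on; about 4 N at the tip starts it. It starts off.
- lamp_switch_tip (a point): Tip of the lamp switch's bat (violet sleeve, 10 mm thick at the tip). The bat is 37 mm long from its pivot, which lies 3 mm above the deck on the switch's place in the row; it swings in the y-z plane of the UV box, and the tip travels about 22 mm.
- fan_switch (a joint): Angle of the fan toggle's bat, same values as the lamp switch. It starts on (0.6) and is to stay on.
- fan_switch_tip (a point): Tip of the fan switch's bat (black sleeve), same make as the lamp switch, 55 mm beside it.
- bottle_green: Loose green paint bottle with white cap, 48 mm wide, 150 mm high, standing; origin at the centre of its foot.
- bottle_yellow: Loose yellow paint bottle, same size.
- bottle_blue: Loose light blue paint bottle, same size.
- bottle_red: Loose red paint bottle, same size.
Things that resemble listed ones, but are neither listed nor needed, are in the scene too. Leave any red look-alike of the part that bears plaque_middle alone.

How it is judged:
On the way, in this order (a step that is already met when the one before it is completed fails the run):
1. the plaque lies face up in the middle of the bed, let go, with the lid open (horizontal distance between plaque_middle and bed_middle below 0.025 m and z of plaque_middle in the frame of uvbox below 0.058 m and angle between plaque_middle's own z axis and vertical below 0.1 rad and contact force between the fingers and plaque below 0.05 N and value of joint lid above 0.5 rad), for 0.2 s.
2. the lid is fully shut (value of joint lid below 0.04 rad), for 0.2 s.
3. the lamp switch has snapped to on (value of joint lamp_switch above 0.52 rad), for 0.2 s.
At the end, for the whole second after the job is handed in: The plaque lies still, flat and face up on the bed, its middle within 25 mm of the bed's middle; the lid is shut to within 0.04 rad; the lamp switch and the fan switch both stand at on (beyond 0.52 rad of 0.6) (horizontal distance between plaque_middle and bed_middle below 0.025 m and z of plaque_middle in the frame of uvbox below 0.058 m and angle between plaque_middle's own z axis and vertical below 0.1 rad and linear speed of plaque below 0.02 m/s and value of joint lid below 0.04 rad and value of joint each of lamp_switch, fan_switch above 0.52 rad); the robot touches nothing.
It fails at once if the lamp switch is turned on while the lid is open (more than 0.06 rad) (value of joint lamp_switch above 0.35 rad and value of joint lid above 0.06 rad).
It fails at once if the fan switch is turned off (value of joint fan_switch below 0.3 rad).
It fails at once if the lid is slammed: it closes faster than 2 rad/s over its last 0.3 rad (value of joint lid below 0.3 rad and velocity of joint lid below -2 rad/s).
It fails at once if the plaque is dropped: it moves faster than 0.6 m/s with no finger on it (linear speed of plaque above 0.6 m/s and contact force between the fingers and plaque below 0.01 N).
It fails at once if a paint bottle is knocked over (angle between any of bottle_green, bottle_yellow, bottle_blue, bottle_red's own z axis and vertical above 0.5 rad).
It also fails if it takes over 58 s, if anything falls off the work surface, if the arm or the gripper's body presses on something with over 40 N, if the wrist force passes 120 N, or if a joint passes its speed limit or range.

## Robot

A 6-joint arm with a two-finger parallel gripper is mounted at the origin on the work surface. World frame = base frame: x ahead of the robot, y to its left, z up, the work surface at z = 0. Lengths are in m, angles in rad, forces in N, time in s.
With the tool pointing down it reaches from about 0.35 to 0.925 m from the base axis. Payload 6.4 kg.
Tool frame: the origin (TCP) lies midway between the tips of the shut fingers; the grasp point (between the pads) lies 19 mm behind it; z points along the fingers, y is the line along which they close (so a half turn about z gives the same grasp; the last joint's range is limited). The gripper opens to 85 mm and grips with 20 to 120 N. Pads are 22 mm wide; open, the fingers measure 114 mm over their backs; the gripper's body (76 mm by 85 mm) begins 54 mm behind the grasp point. The pads swing forward as they close: fully open they stand 13 mm farther back than shut.
Start: joints at [0.966, 0.245, 1.558, -0, 1.339, -0.174], TCP at [0.271, 0.591, 0.231] pointing down, gripper open.
Joint ranges: [-3.13, 3.13], [-1.02, 2.26], [0.13, 2.54], [-0.95, 4.09], [0.21, 2.88], [-2.74, 2.74]. Speed limits (rad/s): [2.57, 2.57, 3.14, 3.14, 3.14, 3.14].

## Interface

Orientations are given as [roll, pitch, yaw] about the fixed x, y, z axes, in that order (R = Rz(yaw) Ry(pitch) Rx(roll)).
In Python, from bench import robot gives the robot as it stands. The module is installed in compiled form; this text tells all that it offers.
- The arm moves only by the tool apply_moves, never from a script. Its argument "rows" is a list of rows, each an object with "turn": the turn, a rotation vector about the world's x, y, z in degrees, a list of three; "travel": the shift along the world's x, y, z in cm, a list of three; "claw": the closure, from -1 (fully open) to 1 (shut). In form: [{"turn": [rx, ry, rz], "travel": [tx, ty, tz], "claw": claw}, ...]. A call has 1 to 10 rows; each row is the pose to reach, as a shift and turn from the pose commanded when the call began; what a row does not reach only later rows make up. A row lasts 1/12 s, in which the tool goes at most 41.7 mm and 7.16 degrees, less where a joint would pass 70% of its speed; a pose out of reach is approached as far as the arm can. A call with a gripper value outside its range is refused whole. The fingers move at their own pace and stop on an object; "grip_force" is the grip in N (left out, the last holds). Time passes only in rows, so rows that repeat a pose let the fingers close. It gives the time, the measured TCP pose, the force, the opening and the grip force at its end, in the units of the state.
- robot.sense(): the state, without advancing time (a new reading comes with each control period).
- robot.camera(name): name is "side" or "top" or "wrist"; returns the picture (384x512x3 uint8, red, green, blue); there is no depth.
- robot.camera_model(name): a dict with "fx", "fy", "cx", "cy" (pixels), "position" and "attitude" of the camera in the world; the wrist camera has in their place "hand_eye" (4x4, takes a point from camera to tool coordinates, whose origin is the TCP and whose axes are the flange's). Camera axes: x right, y up, looking along -z (the intrinsics and any distortion apply to the point x, -y, -z); pixel columns grow to the right and rows downward; lengths in m; the calibration is good to about 2 mm. A picture is of the moment at which its call begins: read the wrist's pose just before it. camera_model takes no time and is no camera call.
- robot.hand_in(): hands the job in; it is judged then, once.
Trained networks look in the newest picture that a camera, given by its name, has taken for a name from the list of things; names that differ only in an ending like _2 or _b are one class to them, and where a whole thing is asked for, a point or a joint stands for the part that bears it (a point fixed in the world has none). Each returns a list of dicts, best first, with "confidence" (0 to 1); they miss things now and then, are a little off and sometimes report something else, mostly with a low value. They report only what shows in the picture. A call takes as long as a camera call. They do not tell look-alikes from the thing itself.
- robot.cut_out(label, camera): "mask" (384x512 bool, what is visible of it) and "box" ([left, top, right, bottom] in pixels, round what is visible of it).
The state is a dict: "t": time; "joint_positions": joint angles; "dq": joint speeds; "effort": joint torques, N m; "position": TCP position; "eef_rot": TCP orientation; "wrist_force": force on the tool from outside, world axes, zero at the start; "moment": the same for the moment, N m; "width": finger opening in m; "gripper_force": force on a finger pad.
Only numpy, scipy, OpenCV 4.12 (cv2) and the standard library are available. Lean on these libraries where they do the work, as an engineer would, in place of code of your own. Each camera call takes 0.05 s, during which the arm holds its last target. There are 200 camera calls.

## Working session

There is one attempt and no reset: what is moved stays moved. The work goes in short steps, Python scripts to look and compute and a tool call to move; the robot and the scene stay as the last step left them, time stands still between calls to the robot, and variables do not carry over. Pictures are saved under pics/ and viewed, at most 10 in all, crops included, and the job is handed in when it is done.

Besides the shell and the picture viewer there is one more tool, called after "Call:" as name(argument=value, ...), one argument or row to a line, values as JSON. apply_moves: Moves the arm, as the interface text tells. Its arguments: {"type":"object","properties":{"rows":{"type":"array"},"grip_force":{"type":"number"}},"required":["rows"]}

```bash
mkdir -p pics; cat > h.py <<'E'
import numpy as np, cv2
from bench import robot
from scipy.spatial.transform import Rotation as R
def snap(c,fn=None):
    im=robot.camera(c)
    if fn: cv2.imwrite('pics/'+fn,cv2.cvtColor(im,cv2.COLOR_RGB2BGR))
    return im
E
python3 - <<'E'
from h import *
a=snap('top');b=snap('side')
cv2.imwrite('pics/a.png',cv2.cvtColor(a,cv2.COLOR_RGB2BGR));cv2.imwrite('pics/b.png',cv2.cvtColor(b,cv2.COLOR_RGB2BGR))
for c in('top','side'):print(robot.camera_model(c))
print(robot.camera_model('wrist'))
print(robot.sense())
for l in ['plaque_middle','board','uvbox','lid','lamp_switch','fan_switch','bottle_green','bottle_yellow','bottle_blue','bottle_red']:
  for c in('top','side'):
    print(l,c,[(round(d['confidence'],2),[int(x) for x in d['box']]) for d in robot.cut_out(l,c)])
E
```

```text
{'fx': 498.1392833084265, 'fy': 498.1392833084265, 'cx': 257.1382299131386, 'cy': 196.13090977607138, 'position': array([ 0.41470934, -0.23409238,  1.85755431]), 'attitude': array([ 0.06208289,  0.00961284, -1.60128704])}
{'fx': 366.7568447418739, 'fy': 366.7568447418739, 'cx': 259.2635040815822, 'cy': 195.57975341053705, 'position': array([0.24628143, 0.44880752, 0.97863089]), 'attitude': array([ 0.69326664,  0.00326533, -2.74179738])}
{'fx': 289.1385905452315, 'fy': 289.1385905452315, 'cx': 256.20889567099675, 'cy': 189.0937602843655, 'hand_eye': array([[ 1.93666090e-04,  9.50767660e-01,  3.09904532e-01,
         7.93344192e-02],
       [ 9.99999919e-01, -7.46280328e-05, -3.95967600e-04,
         6.53919117e-04],
       [-3.53345623e-04,  3.09904584e-01, -9.50767597e-01,
        -1.42839888e-01],
       [ 0.00000000e+00,  0.00000000e+00,  0.00000000e+00,
         1.00000000e+00]])}
{'t': 0.1, 'joint_positions': array([ 9.65900377e-01,  2.45716753e-01,  1.55892223e+00, -1.17813290e-05,
        1.33871321e+00, -1.74093984e-01]), 'dq': array([ 0.00025654, -0.00266923, -0.00373965, -0.
[... 785 characters left out ...]
, 162])]
board side [(0.88, [260, 173, 319, 220])]
uvbox top [(0.82, [86, 167, 191, 231])]
uvbox side [(0.66, [111, 259, 258, 382])]
lid top [(0.82, [90, 170, 121, 230])]
lid side [(0.72, [115, 329, 214, 381])]
lamp_switch top []
lamp_switch side []
fan_switch top []
fan_switch side []
bottle_green top [(0.74, [306, 132, 319, 151]), (0.61, [259, 143, 272, 162])]
bottle_green side [(0.9, [226, 126, 240, 163])]
bottle_yellow top [(0.56, [235, 143, 247, 162])]
bottle_yellow side [(0.93, [199, 184, 216, 220])]
bottle_blue top [(0.75, [283, 133, 298, 151])]
bottle_blue side []
bottle_red top [(0.55, [256, 142, 272, 164]), (0.52, [86, 171, 121, 229])]
bottle_red side [(0.95, [212, 163, 228, 201])]
```

View pics/a.png

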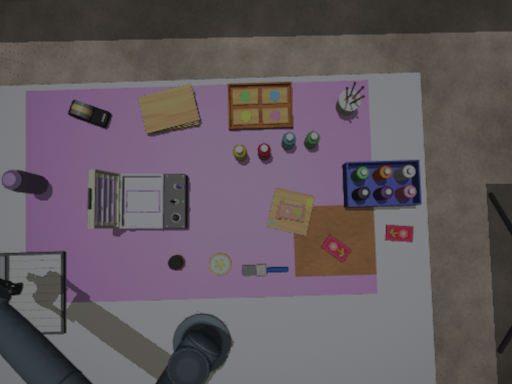

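View pics/b.png

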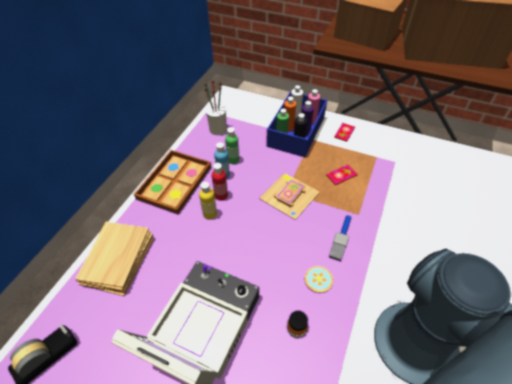

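The top view shows the plaque on its board at about (290,212). The UV box is at (150,202), with its lid open to the left and the violet lamp switch at about (178,186). The bottles stand at (240..312,140..152), and the red look-alikes are at (336,248) and (400,233).

```bash
cat >> h.py <<'E'
def cam(c,s=None):
    m=robot.camera_model(c)
    if c=='wrist':
        s=s or robot.sense()
        T=np.eye(4);T[:3,:3]=R.from_euler('xyz',s['eef_rot']).as_matrix();T[:3,3]=s['position']
        X=T@np.array(m['hand_eye']);return m,X[:3,:3],X[:3,3]
    return m,R.from_euler('xyz',m['attitude']).as_matrix(),np.array(m['position'])
def p2w(c,uv,z,s=None):
    m,A,p=cam(c,s);uv=np.atleast_2d(uv).astype(float)
    d=np.c_[(uv[:,0]-m['cx'])/m['fx'],-(uv[:,1]-m['cy'])/m['fy'],-np.ones(len(uv))]@A.T
    return p+d*((z-p[2])/d[:,2])[:,None]
def w2p(c,P,s=None):
    m,A,p=cam(c,s);q=(np.atleast_2d(P)-p)@A
    return np.c_[m['cx']+m['fx']*q[:,0]/-q[:,2],m['cy']-m['fy']*q[:,1]/-q[:,2]]
def rect(c,mask,z,s=None):
    cs,_=cv2.findContours(mask.astype(np.uint8),0,2);k=max(cs,key=cv2.contourArea).reshape(-1,2)
    w=p2w(c,k,z,s)[:,:2]*1000
    (x,y),(a,b),t=cv2.minAreaRect(w.astype(np.float32))
    if a>b:a,b,t=b,a,t-90   # t: yaw of short side
    t=(t+90)%180-90
    return round(x,1),round(y,1),round(a,1),round(b,1),round(t,1)
E
python3 - <<'E'
from h import *
print('base px',w2p('top',[0,0,.0]))
for c in('top','side'):
    im=snap(c)
    for l,z in(('plaque_middle',.026),('board',.006)):
        for d in robot.cut_out(l,c): print(c,l,rect(c,d['mask'],z))
print('frame',p2w('top',[[126,190],[126,214],[160,190],[160,214]],.05)[:,:2])
print('deck',p2w('top',[[188,174],[188,230],[163,174],[163,230],[178,186],[176,217]],.07)[:,:2])
print('side frame',p2w('side',[[192,300],[224,306],[206,355],[173,348]],.05)[:,:2])
print('bottles',p2w('top',[[240,151],[265,150],[289,140],[313,139]],.1)[:,:2])
print('bottles',p2w('side',[[209,214],[220,196],[222,178],[232,159]],.0)[:,:2])
E
```

```text
base px [[201.7465651  342.10445578]]
top plaque_middle (376.1, -735.0, 57.0, 99.9, -7.8)
top plaque_middle (468.5, -341.9, 58.6, 99.5, -11.2)
top board (470.2, -341.9, 149.9, 150.6, 74.9)
side plaque_middle (374.6, -712.9, 56.5, 102.3, -5.4)
side plaque_middle (468.1, -337.4, 64.3, 107.1, -10.5)
side plaque_middle (324.7, -482.1, 60.3, 100.2, -34.9)
side board (470.2, -339.0, 152.2, 154.1, -15.0)
side board (584.9, 287.5, 53.0, 290.7, 88.1)
frame [[0.56482183 0.25732734]
 [0.47729684 0.258563  ]
 [0.56094449 0.13312247]
 [0.47348863 0.13472918]]
deck [[0.61408259 0.02675971]
 [0.41240598 0.03117066]
 [0.61693225 0.11714288]
 [0.41513851 0.12092586]
 [0.57175766 0.06379876]
 [0.46029707 0.07329343]]
side frame [[0.57386397 0.14169794]
 [0.48785943 0.12353122]
 [0.47303764 0.25106865]
 [0.55531369 0.26797477]]
bottles [[ 0.68706732 -0.16451397]
 [ 0.68780625 -0.25348238]
 [ 0.72091233 -0.33994846]
 [ 0.72175376 -0.42534052]]
bottles [[ 0.68909652 -0.16064623]
 [ 0.69051953 -0.24452512]
 [ 0.72207793 -0.32293128]
 [ 0.73088586 -0.42478916]]
```

Call:
apply_moves(
  rows=[
    {"turn":[0,0,-7],"travel":[0.5,-1.5,3.5],"claw":-1},
    {"turn":[0,0,-14],"travel":[1.5,-4,6.5],"claw":-1},
    {"turn":[0,0,-21],"travel":[3,-7.5,8],"claw":-1},
    {"turn":[0,0,-28],"travel":[4.5,-11,9],"claw":-1},
    {"turn":[0,0,-35],"travel":[6,-15,9],"claw":-1},
    {"turn":[0,0,-42],"travel":[7.5,-19,9],"claw":-1},
    {"turn":[0,0,-49],"travel":[9,-23,9],"claw":-1},
    {"turn":[0,0,-56],"travel":[10.5,-26.5,9],"claw":-1},
    {"turn":[0,0,-63],"travel":[12,-30,9],"claw":-1},
    {"turn":[0,0,-66],"travel":[13.5,-34,9],"claw":-1},
  ],
)

```text
t: 2.23
position: [0.4063, 0.2501, 0.3216]
eef_rot: [3.141, -0.0, 1.555]
wrist_force: [0.0, -0.2, -0.3]
width: 0.0856
gripper_force: 0.0
```

Call:
apply_moves(
  rows=[
    {"turn":[0,0,0],"travel":[1,-4,1],"claw":-1},
    {"turn":[0,0,0],"travel":[2,-8,2],"claw":-1},
    {"turn":[0,0,0],"travel":[3,-12,2],"claw":-1},
    {"turn":[0,0,0],"travel":[4,-15,3],"claw":-1},
    {"turn":[0,0,0],"travel":[4,-15,3],"claw":-1},
  ],
)

```text
t: 2.65
position: [0.4478, 0.097, 0.3531]
eef_rot: [3.138, 0.002, 1.552]
wrist_force: [-0.4, -0.0, 0.3]
width: 0.0854
gripper_force: 0.0
```

```bash
python3 - <<'E'
from h import *
snap('wrist','w1.png')
print(robot.sense())
for l in('uvbox','lamp_switch','fan_switch','lid'):
    print(l,[(d['confidence'],d['box']) for d in robot.cut_out(l,'wrist')])
E
```

```text
{'t': 2.7, 'joint_positions': array([-3.00126456e-02, -3.03098932e-01,  1.87632798e+00, -7.49761525e-05,
        1.56630084e+00, -1.28336474e-02]), 'dq': array([0.067709  , 0.00388736, 0.02498678, 0.01577289, 0.00336909,
       0.02007483]), 'effort': array([-1.68489207e+00, -2.16810912e+01, -3.47602057e+01, -1.58082191e-01,
       -2.66674755e-02, -1.36205717e-01]), 'position': array([0.44703847, 0.09921083, 0.35238089]), 'eef_rot': array([3.13953101e+00, 1.01441885e-04, 1.55361748e+00]), 'wrist_force': array([-0.16831512,  0.74567015, -0.00632542]), 'moment': array([-0.01888385, -0.03109145, -0.02393274]), 'gripper_force': 0.0, 'width': 0.08559654258141412}
uvbox [(0.73, [238.5, 0.0, 399.2, 186.9])]
lamp_switch []
fan_switch [(0.37, [301.4, 164.6, 311.1, 167.9])]
lid [(0.57, [233.6, 0.3, 400.8, 13.8])]
```

View pics/w1.png

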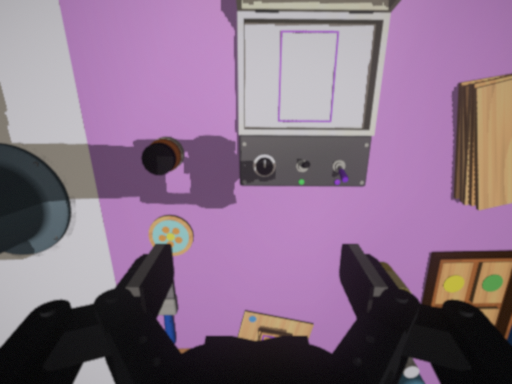

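The wrist view shows the violet frame with corners at about (282,31), (338,31), (279,121) and (334,122). The dial is at (264,166), the fan switch at (303,165), and the lamp switch pivot at about (339,166) with its tip near (343,177).

```bash
python3 - <<'E'
from h import *
s=robot.sense()
f=p2w('wrist',[[281.5,31.5],[337,32],[280,121.5],[333.5,122]],.05,s)[:,:2];print(f,f.mean(0))
print('deck corners',p2w('wrist',[[240,186],[365,187],[239,135],[371,136]],.07,s)[:,:2])
print('rim',p2w('wrist',[[239,132],[376,134]],.075,s)[:,:2])
print('sw pivots',p2w('wrist',[[264,166],[303,167],[338,167]],.073,s)[:,:2])
E
```

```text
[[0.48213851 0.26489369]
 [0.55823223 0.26349143]
 [0.48193149 0.14432626]
 [0.56219834 0.14278664]] [0.52112515 0.20387451]
deck corners [[0.42040822 0.04980914]
 [0.61251271 0.0463219 ]
 [0.42109246 0.12747592]
 [0.61295764 0.12411765]]
rim [[0.42152196 0.13238242]
 [0.61784493 0.12758506]]
sw pivots [[0.45726096 0.08166225]
 [0.51548545 0.07955767]
 [0.5677238  0.07904297]]
```

Call:
apply_moves(
  rows=[
    {"turn":[0,0,-2],"travel":[0,-4,0],"claw":-1},
    {"turn":[0,0,-4],"travel":[0.3,-8,0],"claw":-1},
    {"turn":[0,0,-6],"travel":[0.6,-12,-1],"claw":-1},
    {"turn":[0,0,-8],"travel":[1,-16,-2],"claw":-1},
    {"turn":[0,0,-10],"travel":[1.3,-20,-4],"claw":-1},
    {"turn":[0,0,-12],"travel":[1.6,-23.5,-6],"claw":-1},
    {"turn":[0,0,-12],"travel":[1.8,-27,-8],"claw":-1},
    {"turn":[0,0,-12],"travel":[2,-30.5,-10],"claw":-1},
    {"turn":[0,0,-12],"travel":[2.1,-34,-12],"claw":-1},
    {"turn":[0,0,-12],"travel":[2.2,-37.5,-13],"claw":-1},
  ],
)

```text
t: 3.73
position: [0.4674, -0.2727, 0.2179]
eef_rot: [-3.138, -0.003, 1.352]
wrist_force: [1.3, 0.7, 0.3]
width: 0.0852
gripper_force: 0.0
```

Call:
apply_moves(
  rows=[
    {"turn":[0,0,0],"travel":[0,-4,0],"claw":-1},
    {"turn":[0,0,0],"travel":[0,-6.4,0],"claw":-1},
    {"turn":[0,0,0],"travel":[0,-6.4,0],"claw":-1},
    {"turn":[0,0,0],"travel":[0,-6.4,0],"claw":-1},
  ],
)

```text
t: 4.07
position: [0.4685, -0.337, 0.2206]
eef_rot: [-3.141, -0.001, 1.35]
wrist_force: [-0.2, 0.2, -0.4]
width: 0.0854
gripper_force: 0.0
```

```bash
python3 - <<'E'
from h import *
s=robot.sense();snap('wrist','w2.png')
print(s['position'],s['eef_rot'])
for d in robot.cut_out('plaque_middle','wrist'): print(d['confidence'],d['box'],rect('wrist',d['mask'],.026,s))
E
```

```text
[ 0.46848536 -0.33695569  0.22061419] [-3.14062653e+00 -1.05391008e-03  1.34974950e+00]
0.87 [233.8, 127.5, 286.5, 211.6] (470.5, -340.5, 57.7, 99.7, -11.8)
0.65 [163.0, 257.6, 220.5, 322.1] (339.7, -491.0, 55.8, 99.2, -37.2)
0.3 [442.7, 95.5, 511.1, 146.9] (729.4, -343.5, 56.8, 84.5, 77.3)
```

View pics/w2.png

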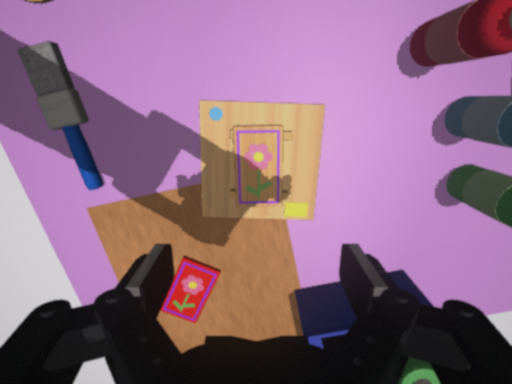

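The wrist view shows the flowered plaque at about (259,167) on its board, squared to the gripper. The red look-alike is off to the lower left at (190,290).

Call:
apply_moves(
  rows=[
    {"turn":[0,0,0.8],"travel":[0.2,-0.35,-4],"claw":-1},
    {"turn":[0,0,0.8],"travel":[0.2,-0.35,-8],"claw":-1},
    {"turn":[0,0,0.8],"travel":[0.2,-0.35,-12],"claw":-1},
    {"turn":[0,0,0.8],"travel":[0.2,-0.35,-15.5],"claw":-1},
    {"turn":[0,0,0.8],"travel":[0.2,-0.35,-18],"claw":-1},
    {"turn":[0,0,0.8],"travel":[0.2,-0.35,-19.8],"claw":-1},
    {"turn":[0,0,0.8],"travel":[0.2,-0.35,-20.9],"claw":-1},
    {"turn":[0,0,0.8],"travel":[0.2,-0.35,-20.9],"claw":-1},
  ],
)

```text
t: 4.83
position: [0.4692, -0.3381, 0.01]
eef_rot: [-3.138, -0.003, 1.365]
wrist_force: [0.1, 0.4, 0.5]
width: 0.0853
gripper_force: 0.0
```

Call:
apply_moves(
  rows=[
    {"turn":[0,0,0],"travel":[0,0,0],"claw":0},
    {"turn":[0,0,0],"travel":[0,0,0],"claw":0.3},
    {"turn":[0,0,0],"travel":[0,0,0],"claw":0.6},
    {"turn":[0,0,0],"travel":[0,0,0],"claw":1},
    {"turn":[0,0,0],"travel":[0,0,0],"claw":1},
    {"turn":[0,0,0],"travel":[0,0,0],"claw":1},
  ],
  grip_force=25,
)

```text
t: 5.33
position: [0.4714, -0.3419, 0.0144]
eef_rot: [3.138, 0.002, 1.363]
wrist_force: [0.3, 1.9, 6.5]
width: 0.0571
gripper_force: 27.6
```

Call:
apply_moves(
  rows=[
    {"turn":[0,0,0],"travel":[0,0,1],"claw":1},
    {"turn":[0,0,0],"travel":[0,0,3],"claw":1},
    {"turn":[0,0,0],"travel":[0,0,5],"claw":1},
    {"turn":[0,0,0],"travel":[0,0,8],"claw":1},
    {"turn":[0,0,0],"travel":[0,0,11],"claw":1},
    {"turn":[0,0,0],"travel":[0,0,13],"claw":1},
    {"turn":[0,0,0],"travel":[0,0,13],"claw":1},
  ],
)

```text
t: 5.92
position: [0.4723, -0.3434, 0.1488]
eef_rot: [3.133, 0.006, 1.363]
wrist_force: [-0.1, -0.8, -0.5]
width: 0.0569
gripper_force: 26.9
```

```bash
python3 - <<'E'
from h import *
s=robot.sense();snap('wrist','w3.png')
print(s['position'],s['eef_rot'],s['width'],s['wrist_force'])
E
```

```text
[ 0.47233656 -0.34339178  0.14877874] [3.13297654 0.00622585 1.36333675] 0.05691963576798078 [-0.1443118  -0.84136142 -0.54117369]
```

View pics/w3.png

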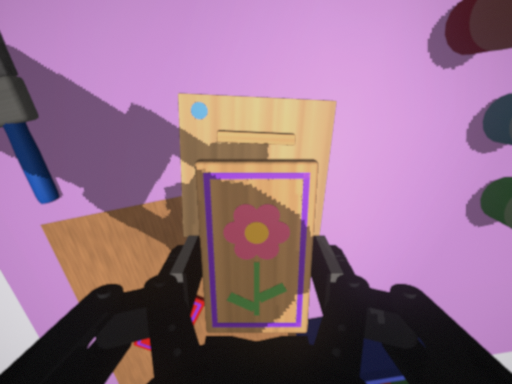

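The plaque is held level between the fingers. Its face corners are at about (196,161), (318,160), (307,333) and (207,335).

```bash
python3 - <<'E'
from h import *
m=robot.camera_model('wrist');H=np.array(m['hand_eye'])
K=np.array([[m['fx'],0,m['cx']],[0,m['fy'],m['cy']],[0,0,1]])
o=np.array([[-29,50,0],[29,50,0],[29,-50,0],[-29,-50,0]],float)
i=np.array([[196,161],[318,160],[307,333],[207,335]],float)
ok,r,t=cv2.solvePnP(o,i,K,None)
c=np.array([t[0,0],-t[1,0],-t[2,0]])/1000
p=H[:3,:3]@c+H[:3,3];print('face centre tool',p)
D=np.diag([1,-1,-1]);print(H[:3,:3]@D@cv2.Rodrigues(r)[0])
s=robot.sense();A=R.from_euler('xyz',s['eef_rot']).as_matrix();print('world',s['position']+A@p)
E
```

```text
face centre tool [ 0.00047764  0.00099975 -0.00963839]
[[ 4.08779331e-05  9.99283015e-01  3.78609961e-02]
 [ 9.99619348e-01 -1.08538262e-03  2.75677385e-02]
 [ 2.75890665e-02  3.78454573e-02 -9.98902680e-01]]
world [ 0.47233116 -0.34203055  0.15558694]
```

```bash
python3 - <<'E'
from h import *
im=cv2.imread('pics/a.png')
for a in np.arange(1.5,1.96,.1):
    c,s_=np.cos(a),np.sin(a)
    P=[]
    for l,h in((.156,.028),(.171,.014),(.156,0)):
        # shut: dir -y, outward +z ; open by a rotates -y -> +z -> +y
        y=.282-l*c+h*s_; z=.075+l*s_+h*c
        P+=[[.519,y,z]]
    print(round(a,2),np.round(P,3)[:,1:].tolist(),w2p('top',P).round(1).tolist(),w2p('side',P).round(0).tolist())
cv2.imwrite('pics/lid.png',cv2.resize(np.hstack([im[155:245,80:200],cv2.imread('pics/b.png')[294:384,105:225]]),None,fx=3.3,fy=3.3,interpolation=cv2.INTER_CUBIC))
E
```

```text
1.5 [[0.299, 0.233], [0.284, 0.247], [0.271, 0.231]] [[98.4, 200.2], [101.6, 199.8], [107.1, 200.0]] [[164.0, 341.0], [166.0, 331.0], [171.0, 328.0]]
1.6 [[0.315, 0.23], [0.301, 0.246], [0.287, 0.231]] [[93.9, 200.4], [96.4, 200.0], [102.3, 200.1]] [[160.0, 349.0], [162.0, 340.0], [167.0, 335.0]]
1.7 [[0.33, 0.226], [0.318, 0.243], [0.302, 0.23]] [[89.6, 200.6], [91.5, 200.2], [97.7, 200.3]] [[156.0, 357.0], [157.0, 348.0], [163.0, 343.0]]
1.8 [[0.345, 0.221], [0.334, 0.238], [0.317, 0.227]] [[85.7, 200.8], [86.9, 200.4], [93.3, 200.5]] [[152.0, 365.0], [153.0, 357.0], [159.0, 351.0]]
1.9 [[0.359, 0.214], [0.351, 0.232], [0.332, 0.223]] [[82.2, 201.1], [82.7, 200.7], [89.2, 200.7]] [[149.0, 373.0], [149.0, 366.0], [155.0, 359.0]]
```

View pics/lid.png

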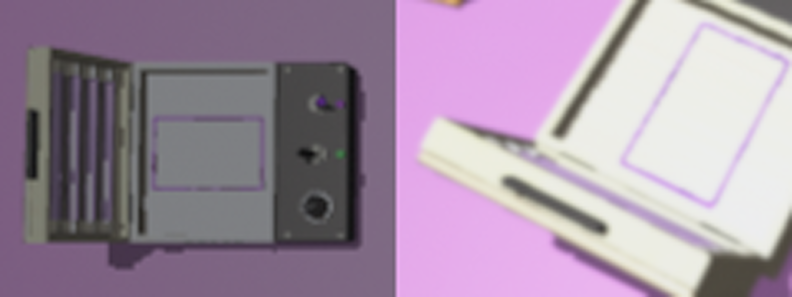

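Call:
apply_moves(
  rows=[
    {"turn":[0,0,-4],"travel":[0,1,2],"claw":1},
    {"turn":[0,0,-11],"travel":[0.3,3.5,4],"claw":1},
    {"turn":[0,0,-18],"travel":[0.7,7,5],"claw":1},
    {"turn":[0,0,-25],"travel":[1,10.5,5],"claw":1},
    {"turn":[0,0,-32],"travel":[1.4,14,5],"claw":1},
    {"turn":[0,0,-39],"travel":[1.8,17.5,5],"claw":1},
    {"turn":[0,0,-46],"travel":[2.2,21,5],"claw":1},
    {"turn":[0,0,-53],"travel":[2.6,24.5,5],"claw":1},
    {"turn":[0,0,-60],"travel":[3,28,5],"claw":1},
    {"turn":[0,0,-67],"travel":[3.4,31.5,5],"claw":1},
  ],
)

```text
t: 6.8
position: [0.5027, -0.0274, 0.1909]
eef_rot: [-3.14, 0.002, 0.21]
wrist_force: [0.5, -0.2, 0.6]
width: 0.0569
gripper_force: 27.1
```

Call:
apply_moves(
  rows=[
    {"turn":[0,0,-6],"travel":[0.3,3.5,0],"claw":1},
    {"turn":[0,0,-12],"travel":[0.6,7,0],"claw":1},
    {"turn":[0,0,-12],"travel":[0.9,10.5,-1],"claw":1},
    {"turn":[0,0,-12],"travel":[1.2,14,-2],"claw":1},
    {"turn":[0,0,-12],"travel":[1.2,17.5,-3],"claw":1},
    {"turn":[0,0,-12],"travel":[1.2,20.5,-4],"claw":1},
    {"turn":[0,0,-12],"travel":[1.2,22.5,-5],"claw":1},
    {"turn":[0,0,-12],"travel":[1.2,23.2,-6],"claw":1},
    {"turn":[0,0,-12],"travel":[1.2,23.2,-6],"claw":1},
    {"turn":[0,0,-12],"travel":[1.2,23.2,-6],"claw":1},
  ],
)

```text
t: 7.63
position: [0.5148, 0.2021, 0.1309]
eef_rot: [3.141, 0.003, 0.006]
wrist_force: [-0.1, -0.5, -0.3]
width: 0.0567
gripper_force: 27.1
```

```bash
python3 - <<'E'
from h import *
s=robot.sense();snap('wrist','w4.png')
print(s['position'],s['eef_rot'],s['width'],s['wrist_force'],s['joint_positions'])
E
```

```text
[0.51482928 0.20213463 0.13089128] [3.14063430e+00 2.96240329e-03 6.37914214e-03] 0.056662872194291225 [-0.1227729  -0.54218965 -0.25770791] [ 1.69333424e-01  1.36713136e-01  1.87845569e+00 -5.14325572e-04
  1.12950251e+00  1.73396958e+00]
```

View pics/w4.png

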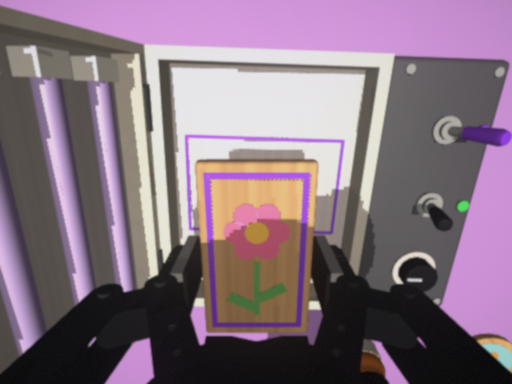

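The plaque is held over the bed with the frame corners at about (187,136), (343,141), (191,229) and (335,233). The lamp bat runs from its base at (449,131) to the tip at (505,138), and the fan bat from (431,206) to (441,221).

```bash
python3 - <<'E'
from h import *
s=robot.sense()
f=p2w('wrist',[[187,136],[343,141],[191,229],[335,233]],.05,s)[:,:2];print(f,f.mean(0))
print('sw',p2w('wrist',[[449,131],[431,206],[415,273]],.073,s)[:,:2])
print('deck',p2w('wrist',[[390,57],[508,62]],.07,s)[:,:2])
for a in(-.3,.3):
    P=[[.57,.08+.037*np.sin(a),.073+.037*np.cos(a)]]
    print(a,w2p('wrist',P,s))
E
```

```text
[[0.56506708 0.25596813]
 [0.56189566 0.13529118]
 [0.48597616 0.25800935]
 [0.48287594 0.13432666]] [0.52395371 0.19589883]
sw [[0.57267431 0.06990872]
 [0.51724753 0.07152975]
 [0.45889777 0.07317137]]
deck [[0.61937567 0.11625545]
 [0.6168298  0.03901562]]
-0.3 [[488.3925763  143.17550402]]
0.3 [[450.41843609 142.96228057]]
```

Call:
apply_moves(
  rows=[
    {"turn":[0,0,0],"travel":[0.4,-0.4,-2],"claw":1},
    {"turn":[0,0,0],"travel":[0.6,-0.6,-4],"claw":1},
    {"turn":[0,0,0],"travel":[0.6,-0.6,-5.5],"claw":1},
    {"turn":[0,0,0],"travel":[0.6,-0.6,-6.8],"claw":1},
    {"turn":[0,0,0],"travel":[0.6,-0.6,-7.6],"claw":1},
    {"turn":[0,0,0],"travel":[0.6,-0.6,-8.1],"claw":1},
    {"turn":[0,0,0],"travel":[0.6,-0.6,-8.2],"claw":1},
    {"turn":[0,0,0],"travel":[0.6,-0.6,-8.2],"claw":1},
    {"turn":[0,0,0],"travel":[0.6,-0.6,-8.2],"claw":1},
  ],
)

```text
t: 8.43
position: [0.5225, 0.1969, 0.0512]
eef_rot: [-3.141, -0.002, 0.006]
wrist_force: [0.0, -0.2, 0.6]
width: 0.0572
gripper_force: 27.1
```

Call:
apply_moves(
  rows=[
    {"turn":[0,0,0],"travel":[0,0,-0.1],"claw":1},
    {"turn":[0,0,0],"travel":[0,0,-0.2],"claw":1},
    {"turn":[0,0,0],"travel":[0,0,-0.3],"claw":1},
    {"turn":[0,0,0],"travel":[0,0,-0.3],"claw":1},
  ],
)

```text
t: 8.77
position: [0.5217, 0.1969, 0.0473]
eef_rot: [3.142, 0.0, 0.006]
wrist_force: [-0.2, 0.6, -0.8]
width: 0.0573
gripper_force: 27.1
```

Call:
apply_moves(
  rows=[
    {"turn":[0,0,0],"travel":[0,0,-0.1],"claw":1},
    {"turn":[0,0,0],"travel":[0,0,-0.1],"claw":-0.4},
    {"turn":[0,0,0],"travel":[0,0,-0.1],"claw":-0.6},
    {"turn":[0,0,0],"travel":[0,0,-0.1],"claw":-0.7},
    {"turn":[0,0,0],"travel":[0,0,-0.1],"claw":-0.8},
    {"turn":[0,0,0],"travel":[0,0,-0.1],"claw":-0.8},
  ],
)

```text
t: 9.27
position: [0.5219, 0.1968, 0.0463]
eef_rot: [-3.142, -0.0, 0.006]
wrist_force: [0.7, -1.0, 0.2]
width: 0.0766
gripper_force: 0.0
```

Call:
apply_moves(
  rows=[
    {"turn":[0,0,0],"travel":[0,0,0.5],"claw":-0.8},
    {"turn":[0,0,0],"travel":[0,0,2],"claw":-0.8},
    {"turn":[0,0,0],"travel":[0,0,5],"claw":-0.8},
    {"turn":[0,0,0],"travel":[0,0,9],"claw":-0.8},
    {"turn":[0,0,0],"travel":[0,0,13],"claw":-0.8},
    {"turn":[0,0,0],"travel":[0,0,16],"claw":-0.8},
    {"turn":[0,0,0],"travel":[0,0,16],"claw":-0.8},
    {"turn":[0,0,0],"travel":[0,0,16],"claw":-0.8},
  ],
)

```text
t: 9.93
position: [0.5232, 0.1971, 0.2092]
eef_rot: [-3.141, -0.005, 0.006]
wrist_force: [-0.6, 0.1, 0.4]
width: 0.0768
gripper_force: 0.0
```

```bash
python3 - <<'E'
from h import *
s=robot.sense();snap('wrist','w5.png')
print(s['position'],s['eef_rot'],s['width'],s['wrist_force'])
for d in robot.cut_out('plaque_middle','wrist'): print(d['confidence'],d['box'],rect('wrist',d['mask'],.058,s))
E
```

```text
[0.52318181 0.19709612 0.20921889] [-3.14075625 -0.00546736  0.00629044] 0.07680810300463137 [-0.62378039  0.07668983  0.36249926]
0.78 [230.9, 129.5, 285.2, 224.2] (522.2, 197.1, 59.8, 100.3, -89.6)
```

View pics/w5.png

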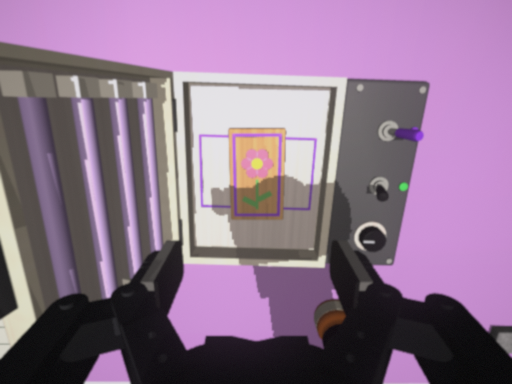

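The plaque lies flat inside the middle of the frame at about (257,173). Next I go over the lid, behind it, with the fingers shut.

Call:
apply_moves(
  rows=[
    {"turn":[0,0,0],"travel":[0,0,4],"claw":1},
    {"turn":[0,0,6],"travel":[0,0,8],"claw":1},
    {"turn":[0,0,13],"travel":[0,0,12],"claw":1},
    {"turn":[0,0,20],"travel":[0,1,15],"claw":1},
    {"turn":[0,0,27],"travel":[0,4,16],"claw":1},
    {"turn":[0,0,34],"travel":[0,8,16],"claw":1},
    {"turn":[0,0,41],"travel":[0,12,16],"claw":1},
    {"turn":[0,0,48],"travel":[0,16,16],"claw":1},
    {"turn":[0,0,55],"travel":[0,20,16],"claw":1},
    {"turn":[0,0,62],"travel":[0,23,16],"claw":1},
  ],
)

```text
t: 10.87
position: [0.5206, 0.4294, 0.3629]
eef_rot: [-3.139, 0.004, 1.096]
wrist_force: [0.3, 0.0, 0.1]
width: -0.0003
gripper_force: 0.0
```

Call:
apply_moves(
  rows=[
    {"turn":[0,0,7],"travel":[0,0,0],"claw":1},
    {"turn":[0,0,14],"travel":[0,0,-3],"claw":1},
    {"turn":[0,0,21],"travel":[0,0,-7],"claw":1},
    {"turn":[0,0,26],"travel":[0,0,-11],"claw":1},
    {"turn":[0,0,26],"travel":[0,0,-14.5],"claw":1},
    {"turn":[0,0,26],"travel":[0,0,-17],"claw":1},
    {"turn":[0,0,26],"travel":[0,0,-18],"claw":1},
    {"turn":[0,0,26],"travel":[0,0,-18],"claw":1},
  ],
)

```text
t: 11.53
position: [0.5194, 0.4254, 0.1807]
eef_rot: [-3.133, 0.005, 1.542]
wrist_force: [-0.4, 0.0, 0.6]
width: 0.0004
gripper_force: 0.0
```

Call:
apply_moves(
  rows=[
    {"turn":[0,0,0],"travel":[0,-2.5,0.5],"claw":1},
    {"turn":[0,0,0],"travel":[0,-5,1],"claw":1},
    {"turn":[0,0,0],"travel":[0,-6.5,1],"claw":1},
    {"turn":[0,0,0],"travel":[0,-7.3,1],"claw":1},
    {"turn":[0,0,0],"travel":[0,-8,1.2],"claw":1},
    {"turn":[0,0,0],"travel":[0,-8.7,1.4],"claw":1},
    {"turn":[0,0,0],"travel":[0,-9.4,1.6],"claw":1},
    {"turn":[0,0,0],"travel":[0,-10.1,1.8],"claw":1},
    {"turn":[0,0,0],"travel":[0,-10.8,2],"claw":1},
    {"turn":[0,0,0],"travel":[0,-11.2,2.2],"claw":1},
  ],
)

```text
t: 12.37
position: [0.5221, 0.316, 0.2096]
eef_rot: [3.14, -0.003, 1.542]
wrist_force: [0.4, 4.1, -1.3]
width: -0.0002
gripper_force: 2.0
```

Call:
apply_moves(
  rows=[
    {"turn":[0,0,0],"travel":[0,-0.7,0],"claw":1},
    {"turn":[0,0,0],"travel":[0,-1.4,0],"claw":1},
    {"turn":[0,0,0],"travel":[0,-2.2,0],"claw":1},
    {"turn":[0,0,0],"travel":[0,-3,0],"claw":1},
    {"turn":[0,0,0],"travel":[0,-3.8,0],"claw":1},
    {"turn":[0,0,0],"travel":[0,-4.6,-0.1],"claw":1},
    {"turn":[0,0,0],"travel":[0,-5.4,-0.3],"claw":1},
    {"turn":[0,0,0],"travel":[0,-6.2,-0.5],"claw":1},
    {"turn":[0,0,0],"travel":[0,-7,-0.7],"claw":1},
    {"turn":[0,0,0],"travel":[0,-7.7,-0.9],"claw":1},
  ],
)

```text
t: 13.2
position: [0.5219, 0.2372, 0.1994]
eef_rot: [3.141, -0.0, 1.542]
wrist_force: [-2.0, 3.1, 1.4]
width: -0.0
gripper_force: 2.0
```

Call:
apply_moves(
  rows=[
    {"turn":[0,0,0],"travel":[0,-0.6,-0.3],"claw":1},
    {"turn":[0,0,0],"travel":[0,-1.2,-0.6],"claw":1},
    {"turn":[0,0,0],"travel":[0,-1.9,-1],"claw":1},
    {"turn":[0,0,0],"travel":[0,-2.6,-1.5],"claw":1},
    {"turn":[0,0,0],"travel":[0,-3.3,-2],"claw":1},
    {"turn":[0,0,0],"travel":[0,-3.9,-2.5],"claw":1},
    {"turn":[0,0,0],"travel":[0,-4.5,-3],"claw":1},
    {"turn":[0,0,0],"travel":[0,-5.1,-3.6],"claw":1},
    {"turn":[0,0,0],"travel":[0,-5.6,-4.2],"claw":1},
    {"turn":[0,0,0],"travel":[0,-6.1,-4.8],"claw":1},
  ],
)

```text
t: 14.03
position: [0.5213, 0.1762, 0.1502]
eef_rot: [-3.14, 0.0, 1.542]
wrist_force: [-1.5, 1.4, 1.5]
width: -0.0001
gripper_force: 1.4
```

Call:
apply_moves(
  rows=[
    {"turn":[0,0,0],"travel":[0,-0.4,-0.6],"claw":1},
    {"turn":[0,0,0],"travel":[0,-0.7,-1.2],"claw":1},
    {"turn":[0,0,0],"travel":[0,-1,-1.8],"claw":1},
    {"turn":[0,0,0],"travel":[0,-1.3,-2.3],"claw":1},
    {"turn":[0,0,0],"travel":[0,-1.5,-2.8],"claw":1},
    {"turn":[0,0,0],"travel":[0,-1.7,-3.3],"claw":1},
    {"turn":[0,0,0],"travel":[0,-1.8,-3.8],"claw":1},
    {"turn":[0,0,0],"travel":[0,-1.9,-4.2],"claw":1},
    {"turn":[0,0,0],"travel":[0,-2,-4.5],"claw":1},
  ],
)

```text
t: 14.78
position: [0.5219, 0.1566, 0.1058]
eef_rot: [3.142, 0.0, 1.542]
wrist_force: [-1.3, 0.0, 2.3]
width: 0.0001
gripper_force: 1.1
```

Now I press the last few millimetres and watch the force.

Call:
apply_moves(
  rows=[
    {"turn":[0,0,0],"travel":[0,0,-0.2],"claw":1},
    {"turn":[0,0,0],"travel":[0,0,-0.4],"claw":1},
    {"turn":[0,0,0],"travel":[0,0,-0.5],"claw":1},
    {"turn":[0,0,0],"travel":[0,0,-0.6],"claw":1},
    {"turn":[0,0,0],"travel":[0,0,-0.6],"claw":1},
  ],
)

```text
t: 15.2
position: [0.5222, 0.1566, 0.1029]
eef_rot: [-3.141, 0.001, 1.543]
wrist_force: [-10.2, -4.2, 18.3]
width: 0.0004
gripper_force: 9.5
```

Call:
apply_moves(
  rows=[
    {"turn":[0,0,0],"travel":[0,0,1],"claw":1},
    {"turn":[0,0,0],"travel":[0,0,4],"claw":1},
    {"turn":[0,0,0],"travel":[1,-2,8],"claw":1},
    {"turn":[0,0,0],"travel":[2,-5,10],"claw":1},
    {"turn":[0,0,0],"travel":[3.5,-8,11],"claw":1},
    {"turn":[0,0,0],"travel":[4.5,-11,11],"claw":1},
    {"turn":[0,0,0],"travel":[5,-14,11],"claw":1},
    {"turn":[0,0,0],"travel":[5,-14,11],"claw":1},
    {"turn":[0,0,0],"travel":[5,-14,11],"claw":1},
  ],
)

```text
t: 15.95
position: [0.572, 0.0158, 0.2101]
eef_rot: [3.141, -0.001, 1.539]
wrist_force: [0.4, 1.3, -0.4]
width: -0.0
gripper_force: 0.0
```

```bash
python3 - <<'E'
from h import *
s=robot.sense();snap('wrist','w6.png')
print(s['position'],s['eef_rot'],s['wrist_force'])
P=[[.572,.072,.073],[.572,.061,.108],[.517,.072,.073],[.517,.083,.108],[.52,.119,.103]]
print(w2p('wrist',P,s))
E
```

```text
[0.57202219 0.01578153 0.21010105] [ 3.14146449e+00 -5.65763172e-04  1.53949902e+00] [ 0.3885052   1.27697575 -0.36409315]
[[253.83940972 121.53362555]
 [253.93572604 138.50366485]
 [195.87300867 123.37694243]
 [186.11763921 113.68678655]
 [186.52655037  66.73699699]]
```

View pics/w6.png

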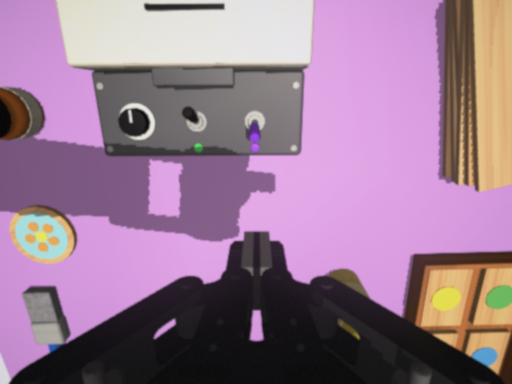

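The lid is shut. The lamp bat at (255,122→145) leans to the front, and the fan bat at (190,115) leans to the lid, so it is still on.

Call:
apply_moves(
  rows=[
    {"turn":[0,0,0],"travel":[0,0,-3],"claw":1},
    {"turn":[0,0,0],"travel":[0,0,-6.5],"claw":1},
    {"turn":[0,0,0],"travel":[0,0,-9],"claw":1},
    {"turn":[0,0,0],"travel":[0,0,-10.8],"claw":1},
    {"turn":[0,0,0],"travel":[0,0,-11.5],"claw":1},
    {"turn":[0,0,0],"travel":[0,0.5,-11.5],"claw":1},
    {"turn":[0,0,0],"travel":[0,1,-11.5],"claw":1},
  ],
)

```text
t: 16.58
position: [0.5721, 0.0278, 0.0959]
eef_rot: [3.141, -0.0, 1.543]
wrist_force: [-0.1, 0.6, 1.6]
width: -0.0003
gripper_force: 0.0
```

Call:
apply_moves(
  rows=[
    {"turn":[0,0,0],"travel":[0,0.7,0],"claw":1},
    {"turn":[0,0,0],"travel":[0,1.3,0],"claw":1},
    {"turn":[0,0,0],"travel":[0,1.8,0],"claw":1},
    {"turn":[0,0,0],"travel":[0,2.3,0],"claw":1},
    {"turn":[0,0,0],"travel":[0,2.8,0],"claw":1},
    {"turn":[0,0,0],"travel":[0,3.2,0],"claw":1},
    {"turn":[0,0,0],"travel":[0,3.5,0],"claw":1},
    {"turn":[0,0,0],"travel":[0,3.8,0],"claw":1},
    {"turn":[0,0,0],"travel":[0,3.8,0],"claw":1},
  ],
)

```text
t: 17.33
position: [0.5717, 0.0643, 0.0952]
eef_rot: [-3.141, 0.002, 1.543]
wrist_force: [-1.1, -3.8, 0.3]
width: 0.0002
gripper_force: 2.1
```

Call:
apply_moves(
  rows=[
    {"turn":[0,0,0],"travel":[0,-2,0],"claw":1},
    {"turn":[0,0,0],"travel":[0,-4.5,0],"claw":1},
    {"turn":[0,0,0],"travel":[0,-4.8,3],"claw":1},
    {"turn":[0,0,0],"travel":[0,-4.8,7],"claw":1},
    {"turn":[0,0,0],"travel":[0,-4.8,11.5],"claw":1},
    {"turn":[0,0,0],"travel":[0,-4.8,11.5],"claw":1},
    {"turn":[0,0,0],"travel":[0,-4.8,11.5],"claw":1},
  ],
)

```text
t: 17.92
position: [0.5739, 0.0167, 0.2142]
eef_rot: [3.134, 0.001, 1.542]
wrist_force: [-0.6, 0.7, -0.4]
width: -0.0001
gripper_force: 0.0
```

```bash
python3 - <<'E'
from h import *
s=robot.sense();im=snap('wrist')
cv2.imwrite('pics/w7.png',cv2.cvtColor(cv2.resize(im[:170,50:330],None,fx=2.5,fy=2.5),cv2.COLOR_RGB2BGR))
print(s['position'],s['wrist_force'])
E
```

```text
[0.57388929 0.0167247  0.21419611] [-0.63503217  0.70810691 -0.35436785]
```

View pics/w7.png

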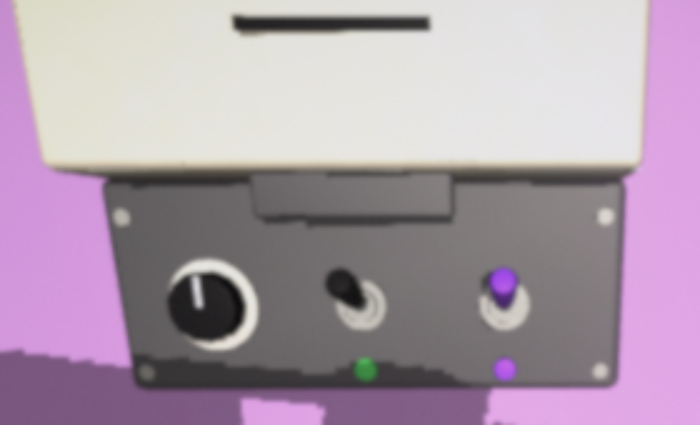

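The crop shows the lamp bat leaning to the lid at (503,282) with its violet indicator lit. The fan is still on at (342,285) and the lid is shut, so I hand in.

```bash
python3 -c "
from bench import robot
print(robot.hand_in())"
```

```text
the job is handed in; nothing more can be done
None
```

I handed the job in at about 18 s on the robot's clock. The last pictures show the plaque face up in the middle of the bed, the lid shut, and the lamp and fan switches both on. The plaque lies crosswise to the violet frame, which I chose so the wrist camera would clear the open lid.

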